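# Put the stacked canisters back on their stands

### The arm

A 6-joint arm with a two-finger parallel gripper is mounted at the origin on the work surface. World frame = base frame: x ahead of the robot, y to its left, z up, the work surface at z = 0. Lengths are in mm, angles in rad, forces in N, time in s.
With the tool pointing down it reaches from about 150 to 775 mm from the base axis. Payload 6.1 kg.
Tool frame: the origin (TCP) lies at the very end of the fingers, on their centre line; the grasp point (between the pads) lies behind it (manip.hold_point_z is the z of the grasp point in the tool frame, in mm); z points along the fingers, y is the line along which they close (so a half turn about z gives the same grasp; the last joint's range is limited). The gripper opens to 85 mm and grips with 20 to 120 N. Pads are 22 mm wide; open, the fingers measure 114 mm over their backs; the gripper's body (76 mm by 85 mm) begins 54 mm behind the grasp point. The pads swing forward as they close: fully open they stand 13 mm farther back than shut.
Start: joints at [-1.123, 0.126, -0.04, 1.405, 0, 1.571], TCP at [227.308, -473.222, 231.295] pointing down, gripper open.
Joint ranges: [-2.72, 2.72], [-0.95, 1.95], [-1.27, 1.35], [-1.78, 2.02], [-1.46, 1.47], [-3.14, 3.14]. Speed limits (rad/s): [2.39, 2.39, 3.01, 3.14, 3.14, 3.14].

### API

Orientations are given as a unit quaternion [w, x, y, z].
In Python, from bench import manip gives the robot as it stands.
- The arm moves only by the tool arm_command, never from a script. Its arguments are lists of equal length, an entry for each row: "dr": the turn, a rotation vector about the tool's x, y, z in degrees, a list of three; "translation": the shift along the tool's x, y, z in mm, a list of three; "jaw": the closure, from 0 (fully open) to 1 (shut). A call has 1 to 5 rows; each row shifts and turns the commanded pose from where the row before left it, along the tool's axes as they then stand; what a row does not reach is not made up. A row lasts 1/12 s, in which the tool goes at most 41.7 mm and 7.16 degrees, less where a joint would pass 70% of its speed; a pose out of reach is approached as far as the arm can. A call is refused whole if a number of a shift passes 41.7 or a number of a turn 7.16, either way. A call with a gripper value outside its range is refused whole. The fingers move at their own pace and stop on an object; "grip_force" is the grip in N (left out, the last holds). Time passes only in rows, so rows that do not move let the fingers close. It gives the time, the measured TCP pose, the force, the opening and the grip force at its end, in the units of the state.
- manip.read_state(): the state, without advancing time (a new reading comes with each control period).
- manip.grab_frame(name): name is "scene" or "top"; returns the picture (420x560x3 uint8, blue, green, red); there is no depth.
- manip.camera_params(name): a dict with "vfov" (degrees; the focal length in pixels is half the picture's height over the tangent of half this angle, whatever the lens; pixels are square), "cx", "cy" (the principal point, pixels), "pose" (4x4, takes a point from camera to world coordinates). Camera axes: x right, y down, z forward; pixel columns grow to the right and rows downward; lengths in mm; the calibration is good to about 2 mm. A picture is of the moment at which its call begins. camera_params takes no time and is no camera call.
- manip.finish_job(): hands the job in; it is judged then, once.
The state is a dict: "t": time; "joint_pos": joint angles; "dq": joint speeds; "joint_efforts": joint torques, N m; "tool_pos": TCP position; "ee_rot": TCP orientation; "force": force on the tool from outside, world axes, zero at the start; "moment": the same for the moment, N m; "finger_gap": finger opening in mm; "grasp_force": force on a finger pad.
Only numpy, scipy, OpenCV 4.12 (cv2) and the standard library are available. Lean on these libraries where they do the work, as an engineer would, in place of code of your own. Each camera call takes 0.05 s, during which the arm holds its last target. There are 200 camera calls.

### The job

The four white kitchen canisters were piled up while the counter was wiped. Take the stack apart and set each one upright on the wooden stand of its own shape and size, flat inside the rim; do not tip any of them over, and leave the fruit bowl and the carafe where they are.

Things in the scene. Friction and masses are not known exactly. Their poses are not given: they have to be found in the camera images.
- oblong_jar: Oblong white ceramic canister with a flat wooden lid (lid 6 mm thick, set in 3 mm from the edge all round; grip the ceramic below it). Origin: centre of its underside, z up. 120 mm along its x, 60 mm along its y, 45 mm high, about 0.3 kg. The bottom of the stack, standing on the counter; the stack may stand anywhere among the stands, turned up to 40 degrees.
- square_jar: Square white ceramic canister with a flat wooden lid (lid 6 mm thick, set in 3 mm from the edge all round; grip the ceramic below it). Origin: centre of its underside, z up. 54 by 54 mm (sides along its x and y), 42 mm high, about 0.16 kg. Second from below, on the oblong one's lid.
- round_jar: Larger round white ceramic canister with a flat wooden lid (lid 6 mm thick, set in 3 mm from the edge all round; grip the ceramic below it). Origin: centre of its underside, z up. 48 mm in diameter, 45 mm high, about 0.12 kg. Third from below, on the square one's lid.
- small_jar: Smaller round white ceramic canister with a flat wooden lid (lid 6 mm thick, set in 3 mm from the edge all round; grip the ceramic below it). Origin: centre of its underside, z up. 30 mm in diameter, 40 mm high, about 0.06 kg. The top of the stack, on the larger round one's lid.
- oblong_stand: Oblong dark wooden stand with a cork floor, fixed to the counter. Origin: centre of its underside at counter height, z up. The cork floor lies 6 mm above the origin, round it runs a rim 6 mm wide, its top 10 mm above the origin (4 mm above the cork). Space inside the rim 136 mm along its x, 76 mm along its y. For the oblong canister (long side along long side).
- square_stand: Square dark wooden stand with a cork floor, fixed to the counter. Origin: centre of its underside at counter height, z up. The cork floor lies 6 mm above the origin, round it runs a rim 6 mm wide, its top 10 mm above the origin (4 mm above the cork). Space inside the rim 70 by 70 mm (sides along its x and y). For the square canister (sides parallel).
- round_stand: Larger round dark wooden stand with a cork floor, fixed to the counter. Origin: centre of its underside at counter height, z up. The cork floor lies 6 mm above the origin, round it runs a rim 6 mm wide, its top 10 mm above the origin (4 mm above the cork). Space inside the rim 64 mm in diameter. For the larger round canister.
- small_stand: Smaller round dark wooden stand with a cork floor, fixed to the counter. Origin: centre of its underside at counter height, z up. The cork floor lies 6 mm above the origin, round it runs a rim 6 mm wide, its top 10 mm above the origin (4 mm above the cork). Space inside the rim 46 mm in diameter. For the smaller round canister.
- fruit_bowl: Bystander: loose glass bowl with apples and oranges, 210 mm across the rim, 135 mm high with the fruit, at the right edge of the work. Origin: centre of its underside.
- carafe: Bystander: loose glass carafe, 86 mm in diameter at the foot, 210 mm high, at the left edge of the work. Origin: centre of its underside.
Things that resemble listed ones, but are neither listed nor needed, are in the scene too. Leave any blue or pink look-alike of the small_jar alone. What is shaped like the square_jar but blue is not meant.

How it is judged (in metres and radians):
At the end, for the whole second after the job is handed in: Each canister stands upright (within 3 degrees) inside the rim of the stand of its own shape and size, its underside flat on the cork floor (3 to 8.5 mm above the stand's origin) and its centre within 13.5 mm of the stand's, released and at rest (horizontal distance between small_jar and small_stand below 0.0135 m and z of small_jar in the frame of small_stand between 0.003 and 0.0085 m and angle between each of small_jar, round_jar, square_jar, oblong_jar's own z axis and vertical below 0.06 rad and linear speed of each of small_jar, round_jar, square_jar, oblong_jar below 0.02 m/s and contact force between each of small_jar, round_jar, square_jar, oblong_jar and the fingers below 0.1 N and horizontal distance between round_jar and round_stand below 0.0135 m and z of round_jar in the frame of round_stand between 0.003 and 0.0085 m and horizontal distance between square_jar and square_stand below 0.0135 m and z of square_jar in the frame of square_stand between 0.003 and 0.0085 m and horizontal distance between oblong_jar and oblong_stand below 0.0135 m and z of oblong_jar in the frame of oblong_stand between 0.003 and 0.0085 m); the robot touches nothing.
It fails at once if the small canister is tipped over (leans more than 35 degrees) (angle between small_jar's own z axis and vertical above 0.61 rad).
It fails at once if the round canister is tipped over (leans more than 35 degrees) (angle between round_jar's own z axis and vertical above 0.61 rad).
It fails at once if the square canister is tipped over (leans more than 35 degrees) (angle between square_jar's own z axis and vertical above 0.61 rad).
It fails at once if the oblong canister is tipped over (leans more than 35 degrees) (angle between oblong_jar's own z axis and vertical above 0.61 rad).
It fails at once if the fruit bowl or the carafe is pushed more than 30 mm from its place (distance of any of fruit_bowl, carafe from where it was at the start of the episode above 0.03 m).
It also fails if it takes over 115 s, if anything falls off the work surface, if the arm or the gripper's body presses on something with over 40 N, if the wrist force passes 120 N, or if a joint passes its speed limit or range.

## Working session

There is one attempt and no reset: what is moved stays moved. The work goes in short steps, Python scripts to look and compute and a tool call to move; the robot and the scene stay as the last step left them, time stands still between calls to the robot, and variables do not carry over. Pictures are saved under pics/ and viewed, at most 14 in all, crops included, and the job is handed in when it is done.

Besides the shell and the picture viewer there is one more tool, called as name(argument=value, ...) on one line, values as JSON. arm_command: Moves the arm, as the interface text tells. Its arguments: {"type":"object","properties":{"dr":{"type":"array"},"translation":{"type":"array"},"jaw":{"type":"array"},"grip_force":{"type":"number"}},"required":["dr","translation","jaw"]}

```bash
mkdir -p pics; ls; python3 - <<'E'
from bench import manip
import cv2,numpy as np
np.set_printoptions(suppress=True,precision=4)
for n in("scene","top"):
    cv2.imwrite(f"pics/{n}0.png",manip.grab_frame(n)); print(n,manip.camera_params(n))
print(manip.hold_point_z,manip.read_state())
E
```

```text
pics
scene {'vfov': 54.46809678438558, 'cx': 274.4630193110011, 'cy': 208.2646655759061, 'pose': array([[ -0.8384,   0.4151,  -0.3532, 956.3466],
       [  0.545 ,   0.6308,  -0.5524, 553.7034],
       [ -0.0065,  -0.6556,  -0.7551, 882.7076],
       [  0.    ,   0.    ,   0.    ,   1.    ]])}
top {'vfov': 53.26238919807569, 'cx': 280.5164938127823, 'cy': 208.3130258152851, 'pose': array([[  -0.0255,   -0.9895,    0.142 ,  412.345 ],
       [  -0.9997,    0.0255,   -0.002 ,  -19.7763],
       [  -0.0016,   -0.142 ,   -0.9899, 1412.3503],
       [   0.    ,    0.    ,    0.    ,    1.    ]])}
-18.700000000000003 {'t': 0.1, 'joint_pos': array([-1.123 ,  0.1264, -0.0405,  1.4054, -0.    ,  1.5708]), 'dq': array([-0.0021, -0.0004,  0.0026,  0.0009,  0.0002, -0.001 ]), 'joint_efforts': array([ -0.0018, -43.6903,  35.3605,   0.0136,  -0.0002,  -0.    ]), 'tool_pos': array([ 227.1723, -472.9124,  230.5836]), 'ee_rot': array([-0.0007,  0.975 ,  0.2221, -0.0002]), 'force': array([-0.5304, -0.6309, -0.1726]), 'moment': array([ 0.0262,  0.0205, -0.0167]), 'grasp_force': 0.0, 'finger_gap': 85.32437791338829}
```

View pics/scene0.png

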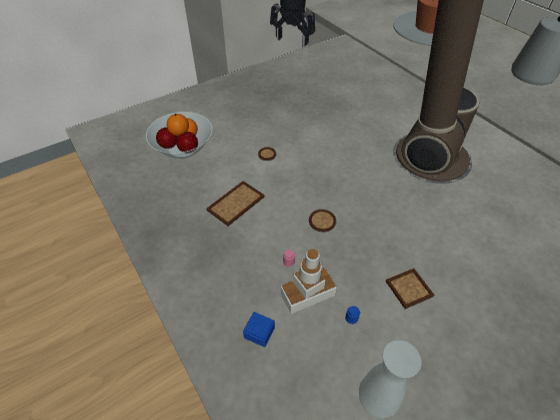

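View pics/top0.png

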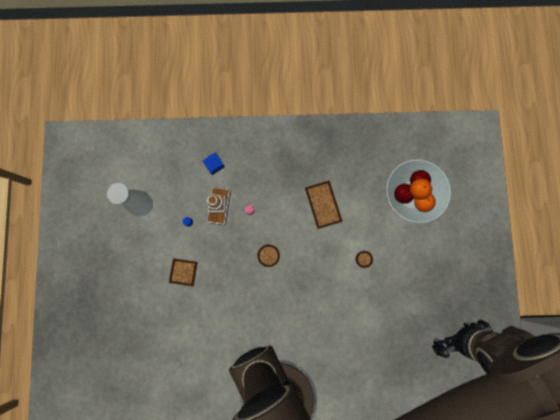

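The stack (white) is at scene (310,280), top (217,206). Look-alikes in scene: pink cylinder (289,258), blue cylinder (353,315), blue cube (259,329). The stands are at scene (235,203) oblong, (322,220) round, (267,154) small and (410,288) square. I'll check close crops next.

```bash
python3 - <<'E'
import cv2,numpy as np
s=cv2.imread("pics/scene0.png");t=cv2.imread("pics/top0.png")
z=lambda im,x,y,w,h,k:cv2.resize(im[y:y+h,x:x+w],None,fx=k,fy=k,interpolation=cv2.INTER_CUBIC)
cv2.imwrite("pics/c1.png",z(s,270,240,80,75,8))
a=z(t,190,180,60,50,6.667)
cv2.imwrite("pics/c2.png",z(t,160,140,100,75,8))
# dark wood masks -> stands
for n,im in(("scene",s),("top",t)):
    h=cv2.cvtColor(im,cv2.COLOR_BGR2HSV)
    m=((h[...,0]<20)&(h[...,1]>90)&(h[...,2]<230)).astype(np.uint8)
    c,_=cv2.findContours(m,cv2.RETR_EXTERNAL,cv2.CHAIN_APPROX_NONE)
    for q in c:
        if cv2.contourArea(q)>60: print(n,cv2.boundingRect(q),cv2.contourArea(q),cv2.minAreaRect(q),cv2.fitEllipse(q)[0])
E
```

```text
scene (282, 281, 23, 23) 243.0 ((293.0973205566406, 291.68377685546875), (22.198673248291016, 14.29656982421875), 62.10273361206055) (292.84039306640625, 292.6317138671875)
scene (386, 269, 48, 39) 996.5 ((409.5, 287.4999694824219), (39.653289794921875, 31.301471710205078), 55.175514221191406) (409.3971862792969, 287.92864990234375)
scene (315, 268, 20, 27) 149.0 ((320.8017578125, 280.3706970214844), (21.009031295776367, 21.402952194213867), 66.80140686035156) (324.2449951171875, 281.78765869140625)
scene (302, 259, 18, 14) 63.0 ((310.13458251953125, 266.326904296875), (18.042680740356445, 11.963082313537598), 11.309932708740234) (310.7521057128906, 263.77587890625)
scene (308, 249, 10, 10) 66.5 ((312.5, 253.5), (9.0, 9.0), 90.0) (312.43890380859375, 253.50392150878906)
scene (309, 210, 27, 22) 427.0 ((322.0, 220.5), (21.0, 26.0), 90.0) (322.0735778808594, 219.99986267089844)
scene (207, 181, 57, 45) 1174.0 ((235.14634704589844, 202.18292236328125), (26.70571517944336, 53.723777770996094), 51.34019470214844) (234.7405548095703, 202.81771850585938)
scene (0, 152, 210, 268) 36995.0 ((1
[... 909 characters left out ...]
17, 10) 124.5 ((216.0, 217.5), (9.0, 16.0), 90.0) (216.478759765625, 217.0689697265625)
top (212, 188, 16, 19) 97.5 ((219.5, 197.0), (18.0, 15.0), 90.0) (219.03684997558594, 195.0725860595703)
top (306, 181, 36, 47) 988.5 ((323.1486511230469, 204.1081085205078), (42.49541091918945, 24.923778533935547), 72.89727020263672) (323.1573486328125, 204.24588012695312)
top (395, 174, 41, 38) 729.0 ((414.2942199707031, 195.17648315429688), (36.865413665771484, 37.83555603027344), 75.96376037597656) (418.1966857910156, 192.43246459960938)
top (0, 5, 560, 415) 77840.0 ((279.5063781738281, 212.25299072265625), (400.5804748535156, 569.298583984375), 88.5497817993164) (270.8800964355469, 230.9095001220703)
```

View pics/c1.png

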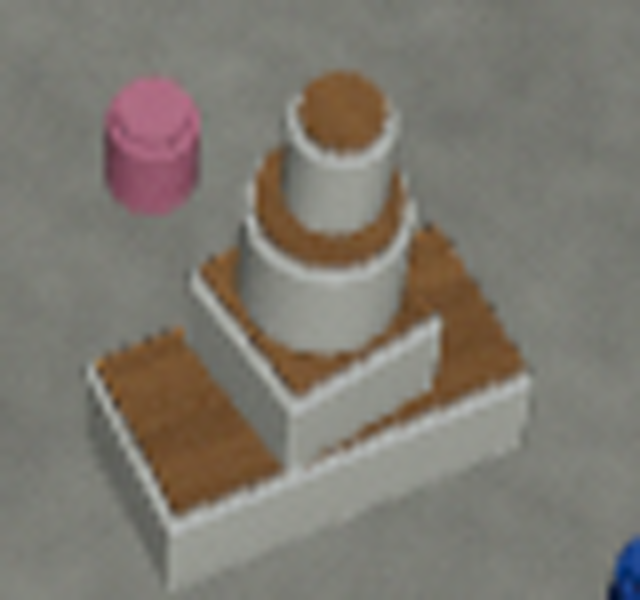

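View pics/c2.png

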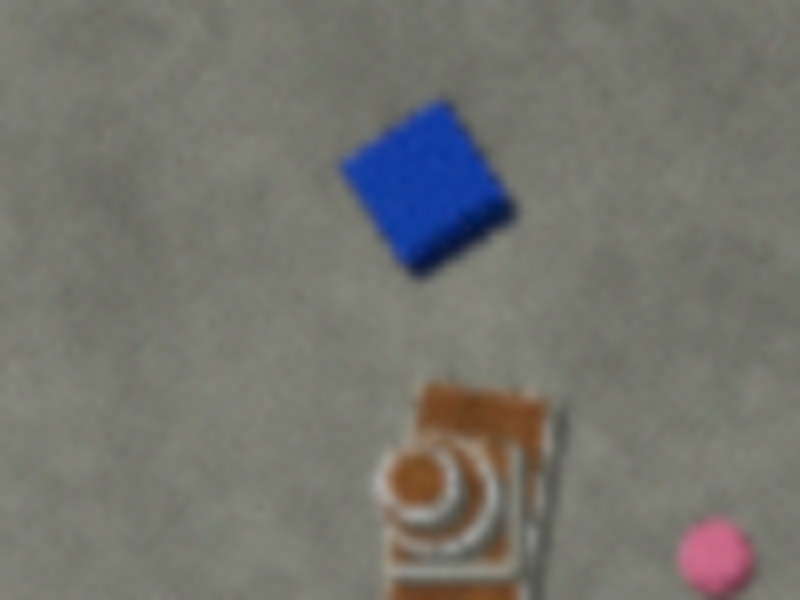

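The crop confirms the choice: a white oblong, square, round and small stack, with the small lid centre at about (345,112) in the crop. The pink cylinder beside it is a decoy. Next I compute positions.

```bash
cat > h.py <<'E'
from bench import manip
import numpy as np,cv2
np.set_printoptions(suppress=True,precision=1)
def ray(n,p,z):
    c=manip.camera_params(n);f=210/np.tan(np.radians(c['vfov']/2));T=c['pose']
    d=T[:3,:3]@[(p[0]-c['cx'])/f,(p[1]-c['cy'])/f,1.];o=T[:3,3]
    return (o+d*(z-o[2])/d[2])[:2]
def proj(n,P):
    c=manip.camera_params(n);f=210/np.tan(np.radians(c['vfov']/2));T=c['pose']
    q=(np.atleast_2d(P)-T[:3,3])@T[:3,:3];return q[:,:2]/q[:,2:]*f+[c['cx'],c['cy']]
E
python3 - <<'E'
from h import *
for k,s,t in(("obl",(235.1,202.5),(323.15,204.2)),("sq",(409.5,287.8),(182.7,271.8)),("rnd",(322.1,220.1),(268.1,255.1)),("sml",(267,153.2),(363.6,258.7))):
    print(k,ray("scene",s,8),ray("top",t,8))
c=lambda u,v:(270+(u+.5)/8-.5,240+(v+.5)/8-.5)
for k,p,z in(("ob frontbot",(170,588),0),("ob front top",(170,522),39),("  if45",(170,522),45),("ob left",(90,370),39),("ob right",(530,380),39),("ob rightbot",(520,450),0),
 ("sq front",(292,405),81),("sq left",(192,275),81),("sq right",(438,322),81),("sq frontbot",(292,468),45),
 ("rnd lid",(333,212),132),("rnd botfront",(325,352),87),("rnd shoulderfront",(330,276),126),
 ("sm lid c",(344,112),172),("sm botfront",(335,235),132),("sm shfront",(340,157),166),("sm lid196",(344,112),196)):
    print(k,ray("scene",c(*p),z))
d=lambda u,v:(160+(u+.5)/8-.5,140+(v+.5)/8-.5)
print("top sm",ray("top",d(418,480),172),ray("top",d(418,480),196),"pink",ray("top",d(716,556),40),"bluesq",ray("top",d(425,165),42))
E
```

```text
obl [ 629.8 -166.8] [ 624.2 -167.6]
sq [413.  307.6] [409.5 307.1]
rnd [460.7  22.6] [457.3  22.8]
sml [ 439.4 -296.1] [ 437.3 -294.8]
ob frontbot [688.6 201.6]
ob front top [688.9 200.4]
  if45 [690.8 202.9]
ob left [680.8 147.1]
ob right [574.8 220.5]
ob rightbot [574.8 222.2]
sq front [653.8 207.2]
sq left [653.1 157.6]
sq right [603.9 208.3]
sq frontbot [652.1 208. ]
rnd lid [629.1 187.5]
rnd botfront [638.6 201.3]
rnd shoulderfront [639.2 200.5]
sm lid c [625.7 183.6]
sm botfront [633.  193.7]
sm shfront [632.3 191.3]
sm lid196 [636.9 196.1]
top sm [622.1 183.2] [618.  179.3] pink [609.4  81.6] bluesq [778.2 201.2]
```

```bash
python3 - <<'E'
from h import *
for n in("scene","top"):
    im=cv2.imread(f"pics/{n}0.png");h=cv2.cvtColor(im,cv2.COLOR_BGR2HSV)
    m=((h[...,0]<20)&(h[...,1]>90)&(h[...,2]<230)).astype(np.uint8)
    b=((h[...,0]>100)&(h[...,0]<130)&(h[...,1]>150)).astype(np.uint8)
    for mm,z in((m,8),(b,30)):
      for q in cv2.findContours(mm,0,1)[0]:
        if 60<cv2.contourArea(q)<2000:
            g=np.array([ray(n,p,z) for p in q[:,0]],np.float32);r=cv2.minAreaRect(g)
            print(n,z,np.round(r[0],1),np.round(r[1],1),round(r[2],1))
print(ray("top",(187.5,221.5),40),"carafe",ray("top",(118,194),210),"bowl",ray("top",(419,191),80))
E
```

```text
scene 8 [654.9 161.2] [56.2 35.1] 81.3
scene 8 [412.6 306.5] [83.3 84.3] 79.9
scene 8 [582.2 172.1] [57.3 55.5] 80.3
scene 8 [577.8 125.8] [35.8 45.7] 43.1
scene 8 [549.3  97.8] [28.4 23.3] 53.9
scene 8 [460.9  22.7] [75.7 72.1] 53.8
scene 8 [ 627.6 -167.9] [150.8  91.2] 14.9
scene 8 [ 438.8 -297.3] [58.  51.8] 56.9
scene 8 [ 621.8 -565.1] [179.5 116. ] 64.1
scene 8 [-737.9 -717.5] [365.1 101.2] 42.0
scene 30 [777.6 204.7] [63.2 58.7] 32.1
scene 30 [583.3 291.6] [42.2 27.7] 33.0
top 8 [409.5 307.2] [79.4 78.8] 80.2
top 8 [ 437.9 -294.6] [50.  49.9] 87.1
top 8 [457.7  23.1] [66.8 66.3] 88.5
top 8 [588.1 196.1] [54.2 30.6] 88.5
top 8 [658.4 183.9] [51.2 62.3] 89.6
top 8 [ 624.9 -167.4] [144.7  84.7] 14.9
top 8 [ 649.6 -478.3] [127.  130.1] 9.5
top 30 [771.4 201.9] [57.2 50.6] 32.3
[573.2 285.1] carafe [639.2 450.5] bowl [ 648.5 -471.3]
```

arm_command(dr=[[0, 0, 6.4], [0, 0, 6.4], [0, 0, 6.4], [0, 0, 6.4]], translation=[[0, 0, 0], [0, 0, 0], [0, 0, 0], [0, 0, 0]], jaw=[0, 0, 0, 0], grip_force=30)

```text
t: 0.43
tool_pos: [227.2, -473.0, 230.8]
ee_rot: [-0.0, 1.0, -0.002, -0.0]
force: [-0.1, 0.3, 0.6]
finger_gap: 85.3
grasp_force: 0.0
```

arm_command(dr=[[0, 0, 0], [0, 0, 0], [0, 0, 0], [0, 0, 0], [0, 0, 0]], translation=[[19.8, -32.8, 0], [19.8, -32.8, 0], [19.8, -32.8, 0], [19.8, -32.8, 0], [19.8, -32.8, 0]], jaw=[0, 0, 0, 0, 0])

```text
t: 0.85
tool_pos: [326.4, -307.5, 231.0]
ee_rot: [-0.0, 1.0, 0.0, -0.0]
force: [1.4, 0.7, -0.6]
finger_gap: 85.2
grasp_force: 0.0
```

arm_command(dr=[[0, 0, 0], [0, 0, 0], [0, 0, 0], [0, 0, 0], [0, 0, 0]], translation=[[19.8, -32.8, 0], [19.8, -32.8, 0], [19.8, -32.8, 0], [19.8, -32.8, 0], [19.8, -32.8, 0]], jaw=[0, 0, 0, 0, 0])

```text
t: 1.27
tool_pos: [425.3, -143.2, 231.1]
ee_rot: [-0.0, 1.0, 0.0, -0.0]
force: [0.9, -0.5, 0.6]
finger_gap: 85.4
grasp_force: 0.0
```

arm_command(dr=[[0, 0, 0], [0, 0, 0], [0, 0, 0], [0, 0, 0], [0, 0, 0]], translation=[[19.8, -32.8, 0], [19.8, -32.8, 0], [19.8, -32.8, 0], [19.8, -32.8, 0], [19.8, -32.8, 0]], jaw=[0, 0, 0, 0, 0])

```text
t: 1.68
tool_pos: [524.3, 12.5, 231.0]
ee_rot: [-0.004, 1.0, 0.01, -0.0]
force: [1.4, 0.4, 0.3]
finger_gap: 85.3
grasp_force: 0.0
```

arm_command(dr=[[0, 0, 0], [0, 0, 0], [0, 0, 0], [0, 0, 0], [0, 0, 0]], translation=[[20, -32, 0], [20, -32, 0], [20, -32, 0], [20, -32, 0], [20, -32, 0]], jaw=[0, 0, 0, 0, 0])

```text
t: 2.1
tool_pos: [620.3, 103.7, 235.5]
ee_rot: [-0.032, 0.997, 0.068, -0.003]
force: [-0.6, -0.2, 1.1]
finger_gap: 85.5
grasp_force: 0.0
```

arm_command(dr=[[0, 0, 0], [0, 0, 0], [0, 0, 0]], translation=[[0, 0, 0], [0, 0, 0], [0, 0, 0]], jaw=[0, 0, 0])

```text
t: 2.35
tool_pos: [619.2, 102.5, 235.6]
ee_rot: [-0.032, 0.997, 0.067, -0.003]
force: [-0.5, 0.5, -0.2]
finger_gap: 85.4
grasp_force: 0.0
```

```bash
python3 - <<'E'
from h import *
im=manip.grab_frame("scene");cv2.imwrite("pics/s1.png",im)
cv2.imwrite("pics/s1c.png",cv2.resize(im[170:320,220:420],None,fx=4,fy=4,interpolation=2))
s=manip.read_state();print(s['tool_pos'],s['ee_rot'],proj("scene",[[625,183,172],[625,183,0]]),proj("scene",s['tool_pos']))
E
```

```text
[619.1 102.2 236. ] [-0.   1.   0.1 -0. ] [[312.7 253.2]
 [308.1 293.9]] [[293.9 207.9]]
```

View pics/s1c.png

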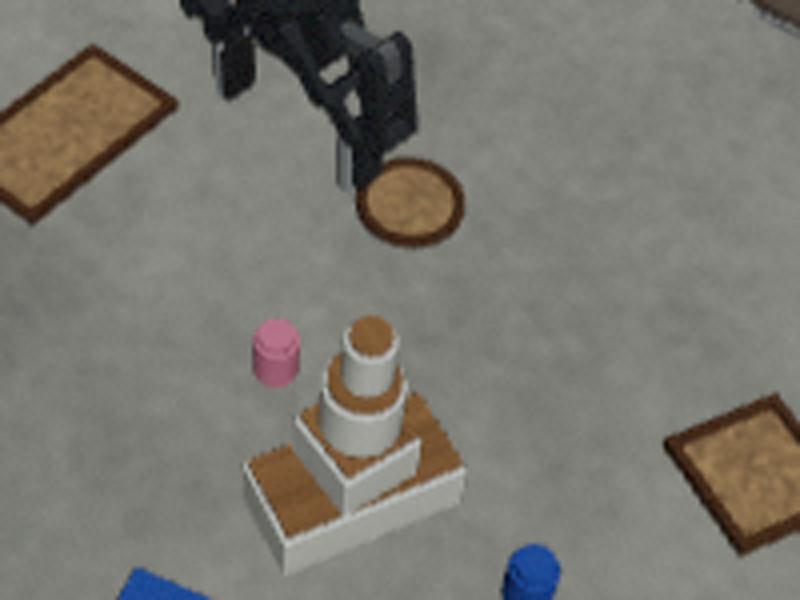

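The gripper is short of the stack and has tilted a few degrees, and the stack is intact at (365,340)–(360,560) in the crop. I'll check the joints.

```bash
python3 - <<'E'
from h import *
np.set_printoptions(suppress=True,precision=3)
s=manip.read_state();print(s['joint_pos'],s['ee_rot'],s['tool_pos'])
E
```

```text
[0.134 0.327 0.223 1.468 0.064 3.141] [-0.032  0.997  0.067 -0.003] [619.06  102.201 236.045]
```

Joint 6 hit its limit (θ = j1 + 180° − j6), so I'll work with the tool's x turned to about 180° instead. First I compute the tilt correction.

```bash
cat >> h.py <<'E'
from scipy.spatial.transform import Rotation as Ro
def to(p=None,th=None):
    s=manip.read_state();q=s['ee_rot'];R=Ro.from_quat([q[1],q[2],q[3],q[0]]).as_matrix();cur=np.degrees(np.arctan2(R[1,0],R[0,0]))
    t=np.radians(cur if th is None else th);c,n=np.cos(t),np.sin(t)
    D=np.array([[c,n,0],[n,-c,0],[0,0,-1]])
    print("pos",s['tool_pos'],"th",round(cur,1),"gap",s['finger_gap'],"dr",Ro.from_matrix(R.T@D).as_rotvec(degrees=True), "j6",np.degrees(s['joint_pos'][5]))
    if p is not None: print("shift tool",R.T@(np.array(p)-s['tool_pos']))
E
python3 -c "
from h import *
to(th=14)"
```

```text
pos [619.1 102.2 236. ] th 7.7 gap 85.6531877280911 dr [-3.7 -0.1 -6.3] j6 179.94167396466224
```

arm_command(dr=[[-3.7, -0.1, -6.3], [0, 0, -7], [0, 0, -7], [0, 0, -7], [0, 0, -7]], translation=[[0, 0, 0], [0, 0, 0], [0, 0, 0], [0, 0, 0], [0, 0, 0]], jaw=[0, 0, 0, 0, 0])

```text
t: 2.82
tool_pos: [618.9, 101.9, 236.9]
ee_rot: [-0.0, 0.933, 0.36, 0.001]
force: [-0.0, -0.3, 0.1]
finger_gap: 85.4
grasp_force: 0.0
```

arm_command(dr=[[0, 0, -7], [0, 0, -7], [0, 0, -7], [0, 0, -7], [0, 0, -7]], translation=[[0, 0, 0], [0, 0, 0], [0, 0, 0], [0, 0, 0], [0, 0, 0]], jaw=[0, 0, 0, 0, 0])

```text
t: 3.23
tool_pos: [618.9, 101.7, 236.9]
ee_rot: [0.0, 0.782, 0.624, 0.001]
force: [0.0, -0.4, -0.2]
finger_gap: 85.7
grasp_force: 0.0
```

arm_command(dr=[[0, 0, -7], [0, 0, -7], [0, 0, -7], [0, 0, -7], [0, 0, -7]], translation=[[0, 0, 0], [0, 0, 0], [0, 0, 0], [0, 0, 0], [0, 0, 0]], jaw=[0, 0, 0, 0, 0])

```text
t: 3.65
tool_pos: [618.9, 101.7, 236.9]
ee_rot: [0.0, 0.558, 0.83, 0.001]
force: [-0.5, 0.4, 0.0]
finger_gap: 85.0
grasp_force: 0.0
```

arm_command(dr=[[0, 0, -7], [0, 0, -7], [0, 0, -7], [0, 0, -7], [0, 0, -7]], translation=[[0, 0, 0], [0, 0, 0], [0, 0, 0], [0, 0, 0], [0, 0, 0]], jaw=[0, 0, 0, 0, 0])

```text
t: 4.07
tool_pos: [618.9, 101.7, 236.9]
ee_rot: [0.001, 0.283, 0.959, 0.001]
force: [0.2, 0.4, -0.2]
finger_gap: 85.3
grasp_force: 0.0
```

arm_command(dr=[[0, 0, -7], [0, 0, -7], [0, 0, -7], [0, 0, -7], [0, 0, -7]], translation=[[0, 0, 0], [0, 0, 0], [0, 0, 0], [0, 0, 0], [0, 0, 0]], jaw=[0, 0, 0, 0, 0])

```text
t: 4.48
tool_pos: [618.9, 101.7, 236.9]
ee_rot: [0.001, -0.019, 1.0, 0.0]
force: [-0.7, -0.7, -0.1]
finger_gap: 85.3
grasp_force: 0.0
```

```bash
python3 -c "
from h import *
to([625,183,230],180)"
```

```text
pos [618.9 101.7 236.9] th -177.8 gap 85.34447491723249 dr [0.1 0.1 2.2] j6 7.1271226032439134
shift tool [-9.2 81.   7. ]
```

arm_command(dr=[[0, 0, 2.2], [0, 0, 0], [0, 0, 0], [0, 0, 0], [0, 0, 0]], translation=[[0, 0, 0], [-2, 27, 0], [-2, 27, 0], [-2.1, 27.2, 0], [0, 0, 25]], jaw=[0, 0, 0, 0, 0])

```text
t: 4.9
tool_pos: [627.6, 187.4, 216.2]
ee_rot: [0.004, 0.001, 1.0, 0.002]
force: [-0.0, -0.9, 0.6]
finger_gap: 84.9
grasp_force: 0.0
```

arm_command(dr=[[0, 0, 0], [0, 0, 0], [0, 0, 0]], translation=[[0, 0, 25], [0, 0, 10], [0, 0, 0]], jaw=[0, 0, 0])

```text
t: 5.15
tool_pos: [624.3, 182.8, 173.8]
ee_rot: [-0.002, 0.003, 1.0, -0.0]
force: [-0.1, 0.4, -0.4]
finger_gap: 85.3
grasp_force: 0.0
```

```bash
python3 - <<'E'
from h import *
to([625,183,138],180)
a=manip.grab_frame("scene")[180:330,230:380];b=manip.grab_frame("top")[150:250,170:270]
cv2.imwrite("pics/s2.png",np.hstack([cv2.resize(a,(400,400),interpolation=2),cv2.resize(b,(400,400),interpolation=2)]))
E
```

```text
pos [624.3 182.8 173.8] th 179.7 gap 85.33117195036817 dr [-0.  -0.2 -0.3] j6 16.635496657919873
shift tool [-0.8  0.2 35.8]
```

View pics/s2.png

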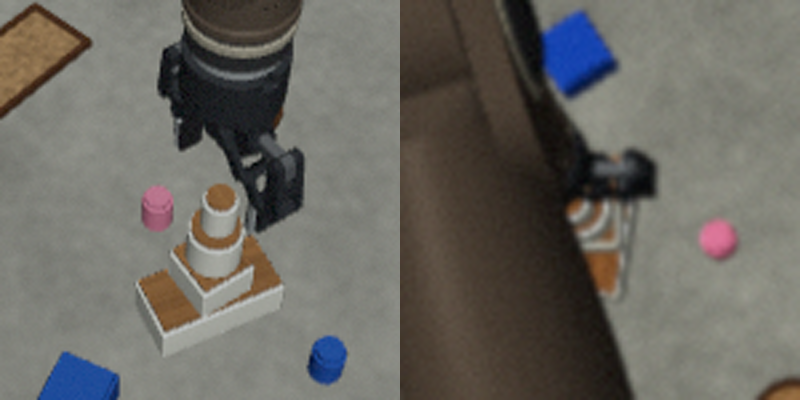

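Scene (left panel): the finger tips at about (190,145) and (258,225) straddle the small jar's lid at (222,195), centred. Descend and grip.

arm_command(dr=[[0, 0, 0], [0, 0, 0], [0, 0, 0], [0, 0, 0], [0, 0, 0]], translation=[[-0.5, 0, 18], [0, 0, 18], [0, 0, 0], [0, 0, 0], [0, 0, 0]], jaw=[0, 0, 0, 0.5, 1], grip_force=30)

```text
t: 5.67
tool_pos: [627.5, 183.9, 142.4]
ee_rot: [0.002, 0.003, 1.0, 0.001]
force: [-0.6, -0.3, 0.5]
finger_gap: 63.7
grasp_force: 0.0
```

arm_command(dr=[[0, 0, 0], [0, 0, 0], [0, 0, 0], [0, 0, 0], [0, 0, 0]], translation=[[0, 0, 0], [0, 0, 0], [0, 0, 0], [0, 0, 0], [0, 0, 0]], jaw=[1, 1, 1, 1, 1])

```text
t: 6.08
tool_pos: [627.4, 184.0, 141.7]
ee_rot: [0.001, 0.003, 1.0, 0.001]
force: [0.4, -1.5, 5.9]
finger_gap: 28.8
grasp_force: 29.6
```

arm_command(dr=[[0, 0, 0], [0, 0, 0], [0, 0, 0], [0, 0, 0], [0, 0, 0]], translation=[[0, 0, 0], [0, 0, 0], [0, 0, 0], [0, 0, 0], [0, 0, 0]], jaw=[1, 1, 1, 1, 1])

```text
t: 6.5
tool_pos: [627.3, 183.9, 141.6]
ee_rot: [0.001, 0.003, 1.0, 0.001]
force: [-1.5, -1.4, 6.2]
finger_gap: 28.8
grasp_force: 29.6
```

arm_command(dr=[[0, 0, 0], [0, 0, 0], [0, 0, 0], [0, 0, 0], [0, 0, 0]], translation=[[0, 0, -8], [0, 0, -20], [0, 0, -20], [0, 0, -20], [0, 0, -20]], jaw=[1, 1, 1, 1, 1])

```text
t: 6.92
tool_pos: [626.4, 184.1, 229.3]
ee_rot: [0.0, 0.002, 1.0, 0.001]
force: [0.6, -0.1, -1.4]
finger_gap: 28.9
grasp_force: 29.7
```

arm_command(dr=[[0, 0, 0], [0, 0, 0], [0, 0, 0], [0, 0, 0], [0, 0, 0]], translation=[[5, -12, 0], [10, -25, 0], [10, -25, 0], [12, -30, 0], [12, -30, 0]], jaw=[1, 1, 1, 1, 1])

```text
t: 7.33
tool_pos: [575.9, 61.1, 227.3]
ee_rot: [-0.0, 0.002, 1.0, 0.001]
force: [0.4, 0.4, -0.6]
finger_gap: 29.0
grasp_force: 29.8
```

arm_command(dr=[[0, 0, 0], [0, 0, 0], [0, 0, 0], [0, 0, 0], [0, 0, 0]], translation=[[12, -30, 0], [12, -30, 0], [12, -30, 0], [12, -30, 0], [12, -30, 0]], jaw=[1, 1, 1, 1, 1])

```text
t: 7.75
tool_pos: [514.9, -88.9, 227.4]
ee_rot: [0.0, 0.002, 1.0, 0.001]
force: [0.5, 0.2, -0.4]
finger_gap: 29.0
grasp_force: 29.8
```

arm_command(dr=[[0, 0, 0], [0, 0, 0], [0, 0, 0], [0, 0, 0], [0, 0, 0]], translation=[[12, -30, 0], [12, -30, 0], [12, -30, 0], [12, -30, 0], [12, -30, 0]], jaw=[1, 1, 1, 1, 1])

```text
t: 8.17
tool_pos: [454.1, -238.4, 227.3]
ee_rot: [0.0, 0.002, 1.0, 0.001]
force: [0.2, 0.2, -0.5]
finger_gap: 29.1
grasp_force: 29.8
```

arm_command(dr=[[0, 0, 0], [0, 0, 0], [0, 0, 0], [0, 0, 0], [0, 0, 0]], translation=[[10, -25, 0], [6, -15, 0], [0, 0, 0], [0, 0, 0], [0, 0, 0]], jaw=[1, 1, 1, 1, 1])

```text
t: 8.58
tool_pos: [439.2, -276.6, 227.3]
ee_rot: [0.0, 0.002, 1.0, 0.001]
force: [-0.5, -0.4, -0.8]
finger_gap: 29.1
grasp_force: 29.8
```

```bash
python3 - <<'E'
from h import *
to([438.2,-295.5,30],180)
a=manip.grab_frame("scene");b=manip.grab_frame("top")
cv2.imwrite("pics/s3.png",np.hstack([cv2.resize(a[70:220,190:340],(400,400),interpolation=2),cv2.resize(a[220:320,270:370],(400,400),interpolation=2)]))
E
```

```text
pos [ 439.2 -276.6  227.3] th 179.7 gap 29.14729346234426 dr [ 0.1  0.  -0.3] j6 -31.97759069770419
shift tool [  1.  -19.3 197.3]
```

View pics/s3.png

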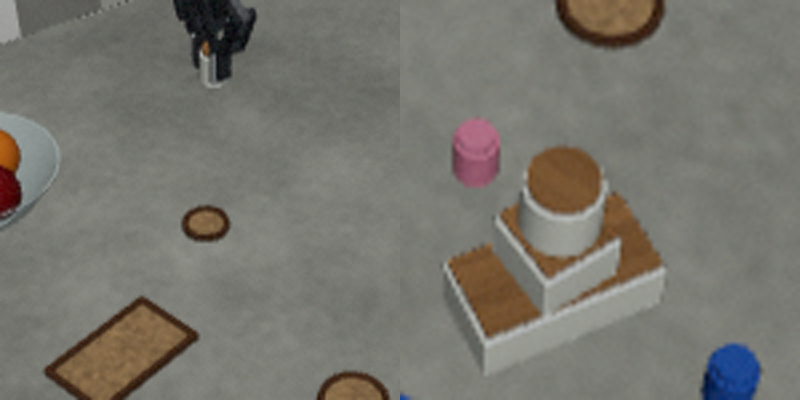

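Small jar held upright at (210,65) left panel. The stack's remainder is undisturbed, with the round lid at (565,180) in the right panel. Lower it.

arm_command(dr=[[0, 0, 0], [0, 0, 0], [0, 0, 0], [0, 0, 0], [0, 0, 0]], translation=[[1, -19.2, 0], [0, 0, 30], [0, 0, 35], [0, 0, 35], [0, 0, 35]], jaw=[1, 1, 1, 1, 1])

```text
t: 9.1
tool_pos: [439.0, -295.3, 91.5]
ee_rot: [0.001, 0.002, 1.0, 0.0]
force: [0.2, -0.2, -1.6]
finger_gap: 28.9
grasp_force: 29.9
```

arm_command(dr=[[0, 0, 0], [0, 0, 0], [0, 0, 0], [0, 0, 0], [0, 0, 0]], translation=[[0, 0, 30], [0, 0, 20], [0, 0, 14], [0, 0, 0], [0, 0, 0]], jaw=[1, 1, 1, 1, 1])

```text
t: 9.52
tool_pos: [438.5, -295.0, 28.3]
ee_rot: [-0.0, 0.002, 1.0, 0.001]
force: [-0.8, -0.7, -1.0]
finger_gap: 28.8
grasp_force: 29.9
```

```bash
python3 - <<'E'
from h import *
to([438.2,-295.5,16.5],180)
print(ray("scene",(311,264.8),132))
E
```

```text
pos [ 438.5 -295.    28.3] th 179.8 gap 28.78051793940467 dr [ 0.1 -0.  -0.2] j6 -33.78323494129553
shift tool [ 0.3 -0.5 11.8]
[627.5 184.6]
```

Lower to contact, slowly.

arm_command(dr=[[0, 0, 0], [0, 0, 0], [0, 0, 0], [0, 0, 0]], translation=[[0.3, -0.5, 5], [0, 0, 4], [0, 0, 2], [0, 0, 0]], jaw=[1, 1, 1, 1])

```text
t: 9.85
tool_pos: [438.4, -296.6, 17.8]
ee_rot: [0.001, 0.002, 1.0, 0.0]
force: [0.2, 0.1, -0.7]
finger_gap: 28.6
grasp_force: 29.9
```

arm_command(dr=[[0, 0, 0], [0, 0, 0]], translation=[[0, 0, 1], [0, 0, 0]], jaw=[1, 1])

```text
t: 10.02
tool_pos: [438.3, -296.7, 16.8]
ee_rot: [0.001, 0.003, 1.0, 0.0]
force: [1.2, 0.0, -0.8]
finger_gap: 28.8
grasp_force: 29.9
```

arm_command(dr=[[0, 0, 0], [0, 0, 0], [0, 0, 0]], translation=[[0, 0, 1], [0, 0, 0.5], [0, 0, 0]], jaw=[1, 1, 1])

```text
t: 10.27
tool_pos: [438.4, -296.8, 15.6]
ee_rot: [0.001, 0.003, 1.0, 0.0]
force: [-1.4, 0.9, 3.0]
finger_gap: 28.9
grasp_force: 30.3
```

arm_command(dr=[[0, 0, 0], [0, 0, 0], [0, 0, 0], [0, 0, 0], [0, 0, 0]], translation=[[0, 0, 0], [0, 0, 0], [0, 0, 0], [0, 0, 0], [0, 0, 0]], jaw=[0.6, 0.4, 0, 0, 0])

```text
t: 10.68
tool_pos: [438.2, -296.6, 15.0]
ee_rot: [0.0, 0.002, 1.0, 0.001]
force: [0.3, -0.4, -0.1]
finger_gap: 80.4
grasp_force: 0.0
```

arm_command(dr=[[0, 0, 0], [0, 0, 0], [0, 0, 0], [0, 0, 0], [0, 0, 0]], translation=[[0, 0, -10], [0, 0, -30], [0, 0, -35], [0, 0, -35], [0, 0, -35]], jaw=[0, 0, 0, 0, 0])

```text
t: 11.1
tool_pos: [437.8, -296.5, 162.4]
ee_rot: [0.0, 0.002, 1.0, 0.001]
force: [1.0, -1.0, -0.2]
finger_gap: 85.4
grasp_force: 0.0
```

```bash
python3 - <<'E'
from h import *
to([626,184,195],180)
a=manip.grab_frame("scene");cv2.imwrite("pics/s4.png",cv2.resize(a[90:215,195:345],None,fx=4,fy=4,interpolation=2))
E
```

```text
pos [ 437.8 -296.5  162.4] th 179.7 gap 85.41020526706144 dr [ 0.1  0.1 -0.3] j6 -33.874168102218285
shift tool [-185.9  481.5  -31.9]
```

View pics/s4.png

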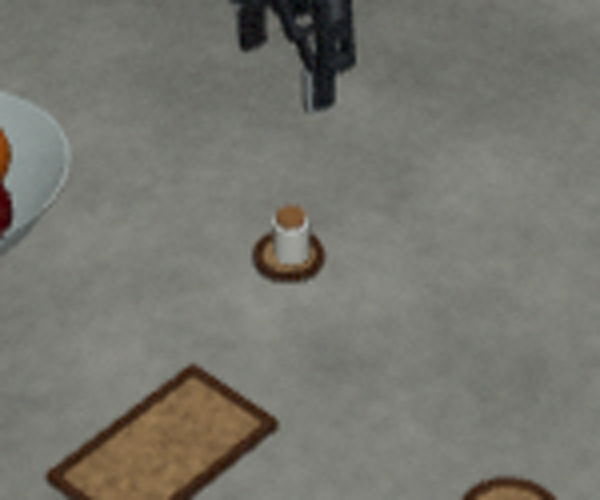

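The small jar stands upright and centred in the small stand at (291,240). Now the round jar.

arm_command(dr=[[0, 0, 0], [0, 0, 0], [0, 0, 0], [0, 0, 0], [0, 0, 0]], translation=[[-6, 15, -16], [-11, 28, -16], [-12, 31, 0], [-12, 31, 0], [-12, 31, 0]], jaw=[0, 0, 0, 0, 0])

```text
t: 11.57
tool_pos: [492.2, -159.9, 193.5]
ee_rot: [0.001, 0.003, 1.0, 0.0]
force: [0.5, 0.3, -0.0]
finger_gap: 85.4
grasp_force: 0.0
```

arm_command(dr=[[0, 0, 0], [0, 0, 0], [0, 0, 0], [0, 0, 0], [0, 0, 0]], translation=[[-12, 31, 0], [-12, 31, 0], [-12, 31, 0], [-12, 31, 0], [-12, 31, 0]], jaw=[0, 0, 0, 0, 0])

```text
t: 11.98
tool_pos: [552.8, -4.7, 193.3]
ee_rot: [0.001, 0.002, 1.0, 0.001]
force: [0.9, 0.5, -0.4]
finger_gap: 85.6
grasp_force: 0.0
```

arm_command(dr=[[0, 0, 0], [0, 0, 0], [0, 0, 0], [0, 0, 0], [0, 0, 0]], translation=[[-12, 31, 0], [-12, 31, 0], [-12, 31, 0], [-11, 28, 0], [-6, 15, 0]], jaw=[0, 0, 0, 0, 0])

```text
t: 12.4
tool_pos: [606.9, 132.4, 192.9]
ee_rot: [0.001, 0.001, 1.0, 0.001]
force: [-0.8, 0.2, -0.9]
finger_gap: 85.5
grasp_force: 0.0
```

arm_command(dr=[[0, 0, 0], [0, 0, 0], [0, 0, 0]], translation=[[0, 0, 0], [0, 0, 0], [0, 0, 0]], jaw=[0, 0, 0])

```text
t: 12.65
tool_pos: [605.8, 128.5, 192.9]
ee_rot: [0.0, 0.003, 1.0, 0.0]
force: [-0.2, 0.1, -0.7]
finger_gap: 85.8
grasp_force: 0.0
```

```bash
python3 - <<'E'
from h import *
to([626,184,95],180)
E
```

```text
pos [605.8 128.5 192.9] th 179.7 gap 85.83305825523834 dr [ 0.   0.  -0.3] j6 12.27925924544027
shift tool [-19.8  55.5  98. ]
```

arm_command(dr=[[0, 0, 0], [0, 0, 0], [0, 0, 0], [0, 0, 0], [0, 0, 0]], translation=[[-10, 27.5, 0], [-10, 28, 0], [0, 0, 0], [0, 0, 25], [0, 0, 25]], jaw=[0, 0, 0, 0, 0])

```text
t: 13.07
tool_pos: [627.5, 183.9, 144.3]
ee_rot: [0.002, 0.003, 1.0, 0.001]
force: [-0.6, -0.3, -0.9]
finger_gap: 85.5
grasp_force: 0.0
```

arm_command(dr=[[0, 0, 0], [0, 0, 0], [0, 0, 0], [0, 0, 0]], translation=[[0, 0, 25], [0, 0, 15], [0, 0, 8], [0, 0, 0]], jaw=[0, 0, 0, 0])

```text
t: 13.4
tool_pos: [625.3, 183.1, 93.1]
ee_rot: [-0.001, 0.003, 1.0, -0.0]
force: [0.4, -0.0, -0.7]
finger_gap: 85.3
grasp_force: 0.0
```

```bash
python3 - <<'E'
from h import *
to([626,184,95],180)
E
```

```text
pos [625.3 183.1  93.1] th 179.6 gap 85.33594664552656 dr [-0.  -0.1 -0.4] j6 16.681456108992382
shift tool [-0.7  0.9 -1.9]
```

arm_command(dr=[[0, 0, 0], [0, 0, 0], [0, 0, 0], [0, 0, 0], [0, 0, 0]], translation=[[-0.7, 0.9, -2], [0, 0, 0], [0, 0, 0], [0, 0, 0], [0, 0, 0]], jaw=[0, 0.3, 1, 1, 1])

```text
t: 13.82
tool_pos: [628.0, 185.8, 98.4]
ee_rot: [0.002, 0.002, 1.0, 0.001]
force: [-0.2, -1.2, 6.6]
finger_gap: 47.5
grasp_force: 31.0
```

arm_command(dr=[[0, 0, 0], [0, 0, 0], [0, 0, 0], [0, 0, 0], [0, 0, 0]], translation=[[0, 0, 0], [0, 0, 0], [0, 0, 0], [0, 0, 0], [0, 0, 0]], jaw=[1, 1, 1, 1, 1])

```text
t: 14.23
tool_pos: [628.0, 185.7, 98.4]
ee_rot: [0.002, 0.003, 1.0, 0.001]
force: [-0.2, -1.8, 6.1]
finger_gap: 47.2
grasp_force: 31.2
```

arm_command(dr=[[0, 0, 0], [0, 0, 0], [0, 0, 0], [0, 0, 0], [0, 0, 0]], translation=[[0, 0, -8], [0, 0, -20], [0, 0, -20], [0, 0, -25], [0, 0, 0]], jaw=[1, 1, 1, 1, 1])

```text
t: 14.65
tool_pos: [628.8, 186.4, 175.2]
ee_rot: [0.004, 0.002, 1.0, 0.002]
force: [0.3, 0.1, -0.5]
finger_gap: 47.2
grasp_force: 31.2
```

```bash
python3 - <<'E'
from h import *
to([459,22.8,170],180)
E
```

```text
pos [628.8 186.4 175.2] th 179.7 gap 47.164688594058774 dr [ 0.2  0.4 -0.3] j6 16.755547832850485
shift tool [ 169.  -164.5    3.5]
```

arm_command(dr=[[0, 0, 0], [0, 0, 0], [0, 0, 0], [0, 0, 0], [0, 0, 0]], translation=[[10, -10, 0], [21, -20.5, 0], [21, -20.5, 0], [21, -20.5, 0], [21, -20.5, 0]], jaw=[1, 1, 1, 1, 1])

```text
t: 15.07
tool_pos: [531.3, 93.6, 168.8]
ee_rot: [-0.0, 0.002, 1.0, 0.001]
force: [0.4, -0.4, -0.1]
finger_gap: 46.9
grasp_force: 31.3
```

arm_command(dr=[[0, 0, 0], [0, 0, 0], [0, 0, 0], [0, 0, 0], [0, 0, 0]], translation=[[21, -20.5, 0], [21, -20.5, 0], [21, -20.5, 0], [11, -10.5, 0], [0, 0, 0]], jaw=[1, 1, 1, 1, 1])

```text
t: 15.48
tool_pos: [456.1, 21.1, 169.5]
ee_rot: [0.0, 0.004, 1.0, 0.0]
force: [-0.8, 0.1, -1.3]
finger_gap: 47.5
grasp_force: 31.4
```

arm_command(dr=[[0, 0, 0], [0, 0, 0], [0, 0, 0], [0, 0, 0], [0, 0, 0]], translation=[[0, 0, 30], [0, 0, 35], [0, 0, 35], [0, 0, 25], [0, 0, 0]], jaw=[1, 1, 1, 1, 1])

```text
t: 15.9
tool_pos: [455.2, 23.1, 39.4]
ee_rot: [-0.004, 0.002, 1.0, 0.001]
force: [-1.0, 0.2, -1.5]
finger_gap: 47.4
grasp_force: 31.6
```

```bash
python3 - <<'E'
from h import *
to([459.5,22.8,17.5],180)
E
```

```text
pos [455.2  23.1  39.4] th 179.7 gap 47.394184793682584 dr [ 0.1 -0.4 -0.3] j6 3.105368336888391
shift tool [-4.4 -0.3 21.8]
```

arm_command(dr=[[0, 0, 0], [0, 0, 0], [0, 0, 0], [0, 0, 0], [0, 0, 0]], translation=[[-4.4, 0, 0], [0, 0, 8], [0, 0, 6], [0, 0, 3], [0, 0, 0]], jaw=[1, 1, 1, 1, 1])

```text
t: 16.32
tool_pos: [463.1, 22.8, 27.6]
ee_rot: [0.001, 0.002, 1.0, 0.001]
force: [0.3, 0.2, -1.7]
finger_gap: 46.9
grasp_force: 31.6
```

```bash
python3 - <<'E'
from h import *
to([459.5,22.8,17.5],180)
E
```

```text
pos [463.1  22.8  27.6] th 179.7 gap 46.93809355396796 dr [ 0.1  0.1 -0.3] j6 3.0526442763567547
shift tool [ 3.6 -0.  10.1]
```

arm_command(dr=[[0, 0, 0], [0, 0, 0], [0, 0, 0], [0, 0, 0]], translation=[[2.5, 0, 4], [0, 0, 3], [0, 0, 1.5], [0, 0, 0]], jaw=[1, 1, 1, 1])

```text
t: 16.65
tool_pos: [460.1, 22.7, 18.8]
ee_rot: [0.0, 0.003, 1.0, 0.001]
force: [-0.2, 0.5, -2.1]
finger_gap: 46.7
grasp_force: 31.6
```

arm_command(dr=[[0, 0, 0], [0, 0, 0]], translation=[[0, 0, 1.5], [0, 0, 0]], jaw=[1, 1])

```text
t: 16.82
tool_pos: [460.4, 22.7, 17.4]
ee_rot: [0.0, 0.003, 1.0, 0.001]
force: [0.5, 0.7, -1.3]
finger_gap: 47.0
grasp_force: 31.6
```

arm_command(dr=[[0, 0, 0], [0, 0, 0], [0, 0, 0]], translation=[[0, 0, 1], [0, 0, 0], [0, 0, 0]], jaw=[1, 1, 1])

```text
t: 17.07
tool_pos: [460.5, 22.7, 17.4]
ee_rot: [0.001, 0.002, 1.0, 0.001]
force: [-3.8, 0.4, 5.7]
finger_gap: 47.2
grasp_force: 32.3
```

arm_command(dr=[[0, 0, 0], [0, 0, 0], [0, 0, 0], [0, 0, 0], [0, 0, 0]], translation=[[0, 0, 0], [0, 0, 0], [0, 0, 0], [0, 0, 0], [0, 0, 0]], jaw=[0.4, 0.2, 0, 0, 0])

```text
t: 17.48
tool_pos: [460.4, 22.7, 16.5]
ee_rot: [0.0, 0.002, 1.0, 0.001]
force: [-0.4, 0.2, 0.4]
finger_gap: 85.2
grasp_force: 0.0
```

arm_command(dr=[[0, 0, 0], [0, 0, 0], [0, 0, 0], [0, 0, 0], [0, 0, 0]], translation=[[0, 0, -10], [0, 0, -30], [0, 0, -35], [0, 0, -35], [0, 0, -10]], jaw=[0, 0, 0, 0, 0])

```text
t: 17.9
tool_pos: [462.6, 22.7, 142.4]
ee_rot: [0.004, 0.003, 1.0, 0.001]
force: [0.6, 0.5, 0.8]
finger_gap: 85.4
grasp_force: 0.0
```

```bash
python3 - <<'E'
from h import *
to([627,183,140],179)
a=manip.grab_frame("scene");b=manip.grab_frame("top")
cv2.imwrite("pics/s5.png",np.hstack([cv2.resize(a[195:320,275:400],(400,400),interpolation=2),cv2.resize(a[245:315,275:345],(400,400),interpolation=2)]))
E
```

```text
pos [462.6  22.7 142.4] th 179.7 gap 85.41860700319285 dr [0.1 0.5 0.7] j6 3.0554324030145947
shift tool [-163.6  161.1    4. ]
```

View pics/s5.png

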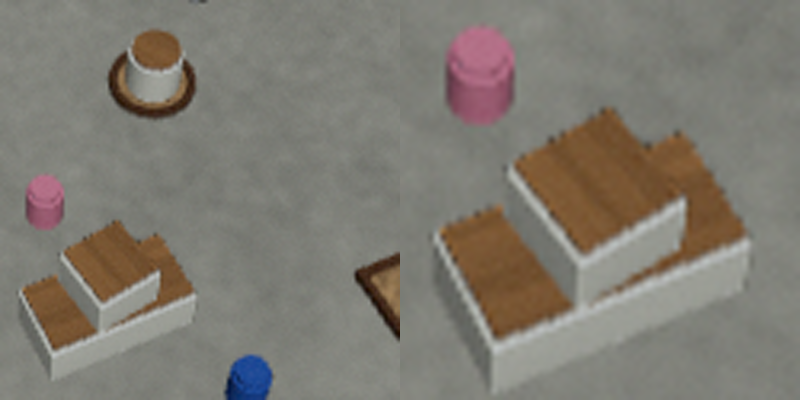

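The round jar stands in its stand at (153,70) left panel. The square jar now shows fully, with corners in the right panel at left (507,172), front (580,258) and right (687,202). Compute its pose.

```bash
python3 - <<'E'
from h import *
c=lambda u,v:(275+(u-400+.5)/5.714-.5,245+(v+.5)/5.714-.5)
L,F,R=[ray("scene",c(*p),81) for p in((507,172),(580,260),(688,202))]
B=ray("scene",c(608,107),87);lf=ray("scene",c(582,250),87)
print(L,F,R,B,lf,(L+R)/2,(B+lf)/2,np.degrees(np.arctan2(*(L-F)[::-1])),np.degrees(np.arctan2(*(R-F)[::-1])))
E
```

```text
[654.7 158.9] [653.6 207. ] [602.8 209.4] [605.4 159.2] [652.7 206.5] [628.8 184.2] [629.1 182.8] -88.70891086376075 177.27358212510424
```

arm_command(dr=[[0, 0, 0], [0, 0, 0], [0, 0, 0], [0, 0, 0], [0, 0, 0]], translation=[[-10, 10, 0], [-20, 20, 0], [-22, 21.5, 0], [-22, 21.5, 0], [-22, 21.5, 0]], jaw=[0, 0, 0, 0, 0])

```text
t: 18.42
tool_pos: [557.0, 118.0, 134.5]
ee_rot: [-0.001, 0.003, 1.0, 0.0]
force: [0.9, -0.3, 1.4]
finger_gap: 85.5
grasp_force: 0.0
```

arm_command(dr=[[0, 0, 0], [0, 0, 0], [0, 0, 0], [0, 0, 0], [0, 0, 0]], translation=[[-22, 21.5, 0], [-22, 21.5, 0], [-16, 16, 0], [-8, 8, 0], [0, 0, 0]], jaw=[0, 0, 0, 0, 0])

```text
t: 18.83
tool_pos: [625.8, 185.6, 133.3]
ee_rot: [-0.001, 0.001, 1.0, 0.0]
force: [-0.6, 0.2, 0.4]
finger_gap: 85.7
grasp_force: 0.0
```

```bash
python3 - <<'E'
from h import *
to([627,183.5,52],180)
E
```

```text
pos [625.8 185.6 133.3] th 179.8 gap 85.68590511157362 dr [ 0.  -0.1 -0.2] j6 16.649898265403372
shift tool [-1.4 -2.1 81.3]
```

arm_command(dr=[[0, 0, 0], [0, 0, 0], [0, 0, 0], [0, 0, 0], [0, 0, 0]], translation=[[-0.5, -2.1, 20], [0, 0, 25], [0, 0, 20], [0, 0, 11], [0, 0, 0]], jaw=[0, 0, 0, 0, 0])

```text
t: 19.25
tool_pos: [622.9, 180.4, 56.7]
ee_rot: [-0.003, 0.003, 1.0, -0.0]
force: [-0.5, 0.0, -0.4]
finger_gap: 85.4
grasp_force: 0.0
```

```bash
python3 - <<'E'
from h import *
to([627,183.5,52],180)
E
```

```text
pos [622.9 180.4  56.7] th 179.7 gap 85.4473924999908 dr [-0.  -0.3 -0.3] j6 16.42444160414726
shift tool [-4.1  3.1  4.6]
```

arm_command(dr=[[0, 0, 0], [0, 0, 0], [0, 0, 0]], translation=[[-3, 2.5, 4], [0, 0, 0], [0, 0, 0]], jaw=[0, 0, 0])

```text
t: 19.5
tool_pos: [629.5, 184.0, 57.9]
ee_rot: [0.001, 0.002, 1.0, 0.001]
force: [0.2, 0.4, 0.1]
finger_gap: 85.4
grasp_force: 0.0
```

arm_command(dr=[[0, 0, 0], [0, 0, 0], [0, 0, 0], [0, 0, 0], [0, 0, 0]], translation=[[0, 0, 0], [0, 0, 0], [0, 0, 0], [0, 0, 0], [0, 0, 0]], jaw=[0.2, 0.4, 1, 1, 1])

```text
t: 19.92
tool_pos: [629.2, 183.9, 57.8]
ee_rot: [0.001, 0.002, 1.0, 0.001]
force: [0.2, 1.2, 4.7]
finger_gap: 53.4
grasp_force: 33.3
```

arm_command(dr=[[0, 0, 0], [0, 0, 0], [0, 0, 0], [0, 0, 0], [0, 0, 0]], translation=[[0, 0, 0], [0, 0, 0], [0, 0, 0], [0, 0, 0], [0, 0, 0]], jaw=[1, 1, 1, 1, 1])

```text
t: 20.33
tool_pos: [629.1, 184.0, 57.8]
ee_rot: [0.001, 0.002, 1.0, 0.001]
force: [-1.1, 0.4, 5.1]
finger_gap: 53.3
grasp_force: 33.4
```

```bash
python3 - <<'E'
from h import *
to([411.5,307,150],180)
E
```

```text
pos [629.1 184.   57.8] th 179.7 gap 53.32393260480975 dr [ 0.1  0.1 -0.3] j6 16.553370557637475
shift tool [218.  122.1 -92.5]
```

arm_command(dr=[[0, 0, 0], [0, 0, 0], [0, 0, 0], [0, 0, 0], [0, 0, 0]], translation=[[0, 0, -8], [0, 0, -20], [0, 0, -25], [0, 0, -25], [0, 0, -14]], jaw=[1, 1, 1, 1, 1])

```text
t: 20.75
tool_pos: [628.9, 183.6, 151.6]
ee_rot: [0.001, 0.002, 1.0, 0.001]
force: [1.3, -0.6, -1.1]
finger_gap: 52.9
grasp_force: 32.6
```

arm_command(dr=[[0, 0, 5], [0, 0, 4.7], [0, 0, 0], [0, 0, 0]], translation=[[0, 0, 0], [0, 0, 0], [0, 0, 0], [0, 0, 0]], jaw=[1, 1, 1, 1])

```text
t: 21.08
tool_pos: [628.2, 183.4, 148.4]
ee_rot: [-0.0, 0.086, 0.996, 0.0]
force: [-0.5, -0.5, -2.0]
finger_gap: 53.6
grasp_force: 32.6
```

```bash
python3 - <<'E'
from h import *
to([413,307,150],170)
E
```

```text
pos [628.2 183.4 148.4] th 170.1 gap 53.56854249026126 dr [ 0.  -0.   0.1] j6 26.117466235752723
shift tool [233.2  84.9  -1.4]
```

arm_command(dr=[[0, 0, 0], [0, 0, 0], [0, 0, 0], [0, 0, 0], [0, 0, 0]], translation=[[12, 4.4, 0], [26, 9.5, 0], [26, 9.5, 0], [26, 9.5, 0], [26, 9.5, 0]], jaw=[1, 1, 1, 1, 1])

```text
t: 21.5
tool_pos: [519.7, 245.9, 148.3]
ee_rot: [-0.0, 0.086, 0.996, 0.0]
force: [-0.6, 0.6, -1.0]
finger_gap: 53.2
grasp_force: 32.6
```

arm_command(dr=[[0, 0, 0], [0, 0, 0], [0, 0, 0], [0, 0, 0], [0, 0, 0]], translation=[[26, 9.5, 0], [26, 9.5, 0], [26, 9.5, 0], [26, 9.5, 0], [13, 4.7, 0]], jaw=[1, 1, 1, 1, 1])

```text
t: 21.92
tool_pos: [410.6, 308.6, 148.6]
ee_rot: [-0.0, 0.085, 0.996, 0.0]
force: [0.1, 0.2, -2.6]
finger_gap: 53.2
grasp_force: 32.6
```

arm_command(dr=[[0, 0, 0], [0, 0, 0], [0, 0, 0], [0, 0, 0], [0, 0, 0]], translation=[[0, 0, 0], [0, 0, 30], [0, 0, 35], [0, 0, 30], [0, 0, 0]], jaw=[1, 1, 1, 1, 1])

```text
t: 22.33
tool_pos: [411.1, 305.0, 48.0]
ee_rot: [-0.003, 0.087, 0.996, -0.003]
force: [-1.4, -0.8, -2.7]
finger_gap: 53.6
grasp_force: 32.9
```

```bash
python3 - <<'E'
from h import *
to([413,307,19],170)
E
```

```text
pos [411.1 305.   48. ] th 170.0 gap 53.6438675994566 dr [-0.3 -0.3  0. ] j6 46.5453448885915
shift tool [-1.7  2.4 29. ]
```

arm_command(dr=[[0, 0, 0], [0, 0, 0], [0, 0, 0], [0, 0, 0], [0, 0, 0]], translation=[[-1.2, 1.8, 10], [0, 0, 8], [0, 0, 4], [0, 0, 0], [0, 0, 0]], jaw=[1, 1, 1, 1, 1])

```text
t: 22.75
tool_pos: [416.1, 309.8, 32.6]
ee_rot: [0.001, 0.087, 0.996, 0.001]
force: [-0.1, 0.5, -2.2]
finger_gap: 53.6
grasp_force: 33.0
```

```bash
python3 - <<'E'
from h import *
to([413,307,19],170)
E
```

```text
pos [416.1 309.8  32.6] th 170.0 gap 53.63775017874001 dr [0.1 0.1 0. ] j6 46.65170789043865
shift tool [ 2.6 -3.3 13.6]
```

arm_command(dr=[[0, 0, 0], [0, 0, 0], [0, 0, 0], [0, 0, 0], [0, 0, 0]], translation=[[1.5, -2, 5], [0, 0, 4], [0, 0, 2.5], [0, 0, 0], [0, 0, 0]], jaw=[1, 1, 1, 1, 1])

```text
t: 23.17
tool_pos: [413.5, 307.8, 20.1]
ee_rot: [0.0, 0.087, 0.996, 0.0]
force: [0.5, 0.4, -1.2]
finger_gap: 53.5
grasp_force: 33.0
```

arm_command(dr=[[0, 0, 0], [0, 0, 0]], translation=[[0, 0, 1], [0, 0, 0]], jaw=[1, 1])

```text
t: 23.33
tool_pos: [413.7, 307.9, 19.3]
ee_rot: [0.0, 0.087, 0.996, 0.001]
force: [0.1, -0.7, -1.3]
finger_gap: 53.4
grasp_force: 33.0
```

arm_command(dr=[[0, 0, 0], [0, 0, 0], [0, 0, 0]], translation=[[0, 0, 1], [0, 0, 0.5], [0, 0, 0]], jaw=[1, 1, 1])

```text
t: 23.58
tool_pos: [413.8, 308.0, 18.8]
ee_rot: [0.001, 0.087, 0.996, 0.001]
force: [-3.5, -1.1, 5.5]
finger_gap: 53.3
grasp_force: 33.9
```

arm_command(dr=[[0, 0, 0], [0, 0, 0], [0, 0, 0], [0, 0, 0], [0, 0, 0]], translation=[[0, 0, 0], [0, 0, 0], [0, 0, 0], [0, 0, 0], [0, 0, 0]], jaw=[0.3, 0.15, 0, 0, 0])

```text
t: 24.0
tool_pos: [413.7, 307.9, 17.7]
ee_rot: [0.0, 0.087, 0.996, 0.001]
force: [-0.9, 0.8, 0.4]
finger_gap: 85.7
grasp_force: 0.0
```

arm_command(dr=[[0, 0, 0], [0, 0, 0], [0, 0, 0], [0, 0, 0], [0, 0, 0]], translation=[[0, 0, -10], [0, 0, -30], [0, 0, -35], [0, 0, -30], [0, 0, 0]], jaw=[0, 0, 0, 0, 0])

```text
t: 24.42
tool_pos: [416.2, 309.7, 129.9]
ee_rot: [0.004, 0.087, 0.996, 0.004]
force: [1.7, -0.0, 1.1]
finger_gap: 85.0
grasp_force: 0.0
```

```bash
python3 - <<'E'
from h import *
to([626,184,120],170)
a=manip.grab_frame("scene")
cv2.imwrite("pics/s6.png",np.hstack([cv2.resize(a[250:330,370:450],(400,400),interpolation=2),cv2.resize(a[245:315,275:345],(400,400),interpolation=2)]))
E
```

```text
pos [416.2 309.7 129.9] th 170.0 gap 85.00189807594231 dr [0.5 0.4 0. ] j6 46.62402792860845
shift tool [-228.3  -87.5   10.8]
```

View pics/s6.png

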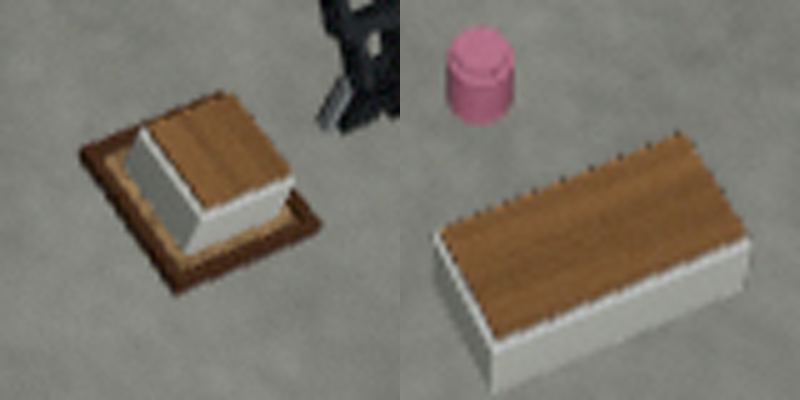

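The square jar sits inside its rim with cork visible round it (left panel). The oblong is alone now, with corners at left (434,237), front (493,345), right (750,243) and lid back (682,132).

```bash
python3 - <<'E'
from h import *
c=lambda u,v:(275+(u-400+.5)/5.714-.5,245+(v+.5)/5.714-.5)
L,F,R=[ray("scene",c(*p),39) for p in((434,237),(493,345),(751,243))]
B=ray("scene",c(682,132),45);lf=ray("scene",c(496,335),45)
print(L,F,R,B,lf,(L+R)/2,(B+lf)/2,np.degrees(np.arctan2(*(L-F)[::-1])),np.degrees(np.arctan2(*(F-R)[::-1])))
E
```

```text
[681.7 147.3] [689.  200.8] [574.5 220.9] [568.2 165.6] [687.5 200.3] [628.1 184.1] [627.9 183. ] -97.84293280688391 -9.948267377456448
```

arm_command(dr=[[0, 0, 0], [0, 0, 0], [0, 0, 0], [0, 0, 0], [0, 0, 0]], translation=[[-12, -4.6, 0], [-26, -9.9, 0], [-26, -9.9, 0], [-26, -9.9, 0], [-26, -9.9, 0]], jaw=[0, 0, 0, 0, 0])

```text
t: 24.88
tool_pos: [520.8, 242.5, 121.2]
ee_rot: [-0.001, 0.087, 0.996, -0.0]
force: [-0.2, 0.6, 0.2]
finger_gap: 85.3
grasp_force: 0.0
```

arm_command(dr=[[0, 0, 0], [0, 0, 0], [0, 0, 0], [0, 0, 0], [0, 0, 0]], translation=[[-26, -9.9, 0], [-26, -9.9, 0], [-26, -9.9, 0], [-26, -9.9, 0], [-9, -3.4, 0]], jaw=[0, 0, 0, 0, 0])

```text
t: 25.3
tool_pos: [626.3, 179.1, 120.5]
ee_rot: [-0.0, 0.088, 0.996, -0.0]
force: [-0.4, 0.8, -0.1]
finger_gap: 85.4
grasp_force: 0.0
```

arm_command(dr=[[0, 0, 0], [0, 0, 0], [0, 0, 0], [0, 0, 0], [0, 0, 0]], translation=[[0, 0, 0], [0, 0, 25], [0, 0, 30], [0, 0, 10], [0, 0, 0]], jaw=[0, 0, 0, 0, 0])

```text
t: 25.72
tool_pos: [620.6, 181.8, 54.0]
ee_rot: [-0.003, 0.087, 0.996, -0.001]
force: [-0.6, -0.5, 0.1]
finger_gap: 85.9
grasp_force: 0.0
```

```bash
python3 - <<'E'
from h import *
to([626.5,183.7,10],170.5)
E
```

```text
pos [620.6 181.8  54. ] th 170.1 gap 85.88216955376316 dr [-0.1 -0.4 -0.4] j6 26.242217510577046
shift tool [-5.7  2.9 43.9]
```

arm_command(dr=[[0, 0, 0], [0, 0, 0], [0, 0, 0]], translation=[[-3, 2, 0], [0, 0, 0], [0, 0, 0]], jaw=[0, 0, 0])

```text
t: 25.97
tool_pos: [628.4, 184.3, 59.8]
ee_rot: [0.002, 0.087, 0.996, 0.001]
force: [-0.2, -0.4, 0.5]
finger_gap: 85.4
grasp_force: 0.0
```

arm_command(dr=[[0, 0, 0], [0, 0, 0], [0, 0, 0], [0, 0, 0], [0, 0, 0]], translation=[[0, 0, 15], [0, 0, 15], [0, 0, 10], [0, 0, 0], [0, 0, 0]], jaw=[0, 0, 0, 0, 0])

```text
t: 26.38
tool_pos: [627.3, 183.7, 18.1]
ee_rot: [0.0, 0.087, 0.996, 0.001]
force: [-0.6, 0.4, 0.3]
finger_gap: 85.6
grasp_force: 0.0
```

```bash
python3 - <<'E'
from h import *
to([626.5,183.7,8],170.5)
E
```

```text
pos [627.3 183.7  18.1] th 170.0 gap 85.63426067213767 dr [ 0.1  0.  -0.5] j6 26.28469683228065
shift tool [ 0.7 -0.2 10.1]
```

arm_command(dr=[[0, 0, 0], [0, 0, 0], [0, 0, 0], [0, 0, 0], [0, 0, 0]], translation=[[0.5, 0, 5], [0, 0, 4], [0, 0, 0], [0, 0, 0], [0, 0, 0]], jaw=[0, 0, 0, 0.3, 1], grip_force=50)

```text
t: 26.8
tool_pos: [627.0, 183.8, 9.1]
ee_rot: [0.001, 0.087, 0.996, 0.001]
force: [-0.5, -0.2, 0.7]
finger_gap: 63.7
grasp_force: 0.0
```

arm_command(dr=[[0, 0, 0], [0, 0, 0], [0, 0, 0], [0, 0, 0], [0, 0, 0]], translation=[[0, 0, 0], [0, 0, 0], [0, 0, 0], [0, 0, 0], [0, 0, 0]], jaw=[1, 1, 1, 1, 1])

```text
t: 27.22
tool_pos: [627.3, 184.0, 9.4]
ee_rot: [0.001, 0.087, 0.996, 0.001]
force: [0.3, 1.2, 5.6]
finger_gap: 59.3
grasp_force: 55.6
```

arm_command(dr=[[0, 0, 0], [0, 0, 0], [0, 0, 0], [0, 0, 0], [0, 0, 0]], translation=[[0, 0, -8], [0, 0, -20], [0, 0, -25], [0, 0, -25], [0, 0, -22]], jaw=[1, 1, 1, 1, 1])

```text
t: 27.63
tool_pos: [626.2, 183.4, 109.7]
ee_rot: [-0.0, 0.087, 0.996, 0.0]
force: [0.7, -0.7, -2.2]
finger_gap: 59.1
grasp_force: 54.9
```

arm_command(dr=[[0, 0, -6.2], [0, 0, -6.2], [0, 0, -6.2], [0, 0, -6], [0, 0, 0]], translation=[[0, 0, 0], [0, 0, 0], [0, 0, 0], [0, 0, 0], [0, 0, 0]], jaw=[1, 1, 1, 1, 1])

```text
t: 28.05
tool_pos: [626.2, 183.4, 108.3]
ee_rot: [-0.0, -0.128, 0.992, 0.0]
force: [0.6, -0.2, -2.1]
finger_gap: 59.0
grasp_force: 54.8
```

```bash
python3 - <<'E'
from h import *
to([626.3,-167.5,110],194.9)
E
```

```text
pos [626.2 183.4 108.3] th -165.2 gap 59.0419444642499 dr [ 0.  -0.  -0.1] j6 1.5516764190955055
shift tool [  89.3 -339.4   -1.9]
```

arm_command(dr=[[0, 0, 0], [0, 0, 0], [0, 0, 0], [0, 0, 0], [0, 0, 0]], translation=[[4, -15, 0], [8, -30, 0], [8, -30, 0], [8, -30, 0], [8, -30, 0]], jaw=[1, 1, 1, 1, 1])

```text
t: 28.47
tool_pos: [625.3, 42.0, 108.4]
ee_rot: [-0.0, -0.126, 0.992, 0.0]
force: [0.9, -0.0, -2.9]
finger_gap: 59.2
grasp_force: 54.9
```

arm_command(dr=[[0, 0, 0], [0, 0, 0], [0, 0, 0], [0, 0, 0], [0, 0, 0]], translation=[[8, -30, 0], [8, -30, 0], [8, -30, 0], [8, -30, 0], [8, -30, 0]], jaw=[1, 1, 1, 1, 1])

```text
t: 28.88
tool_pos: [624.3, -113.5, 108.3]
ee_rot: [0.0, -0.125, 0.992, 0.0]
force: [0.6, 0.1, -3.1]
finger_gap: 59.0
grasp_force: 54.9
```

arm_command(dr=[[0, 0, 0], [0, 0, 0], [0, 0, 0], [0, 0, 0], [0, 0, 0]], translation=[[8, -30, 0], [5, -24, 0], [0, 0, 25], [0, 0, 25], [0, 0, 0]], jaw=[1, 1, 1, 1, 1])

```text
t: 29.3
tool_pos: [622.5, -167.4, 53.1]
ee_rot: [-0.004, -0.125, 0.992, 0.002]
force: [-1.3, 1.1, -4.4]
finger_gap: 59.0
grasp_force: 55.0
```

```bash
python3 - <<'E'
from h import *
to([626.5,-167.5,16],194.9)
E
```

```text
pos [ 622.5 -167.4   53.1] th -165.6 gap 59.009202853686 dr [ 0.3 -0.4 -0.5] j6 -29.44462264001484
shift tool [-4.1 -1.3 37. ]
```

arm_command(dr=[[0, 0, -0.5], [0, 0, 0], [0, 0, 0], [0, 0, 0], [0, 0, 0]], translation=[[-2, -0.5, 8], [0, 0, 12], [0, 0, 8], [0, 0, 0], [0, 0, 0]], jaw=[1, 1, 1, 1, 1])

```text
t: 29.72
tool_pos: [628.2, -166.3, 30.3]
ee_rot: [0.0, -0.132, 0.991, 0.001]
force: [-0.4, -0.8, -2.6]
finger_gap: 59.3
grasp_force: 55.1
```

```bash
python3 - <<'E'
from h import *
to([626.5,-167.5,16],194.9)
E
```

```text
pos [ 628.2 -166.3   30.3] th -164.9 gap 59.30785355479805 dr [0.1 0.  0.2] j6 -29.992004723424163
shift tool [ 2.  -0.7 14.3]
```

arm_command(dr=[[0, 0, 0], [0, 0, 0], [0, 0, 0], [0, 0, 0], [0, 0, 0]], translation=[[1, -0.5, 5], [0, 0, 5], [0, 0, 2], [0, 0, 1], [0, 0, 0]], jaw=[1, 1, 1, 1, 1])

```text
t: 30.13
tool_pos: [627.4, -167.3, 17.2]
ee_rot: [0.0, -0.132, 0.991, 0.001]
force: [-0.2, -0.1, -2.6]
finger_gap: 59.2
grasp_force: 55.1
```

arm_command(dr=[[0, 0, 0], [0, 0, 0]], translation=[[0, 0, 1], [0, 0, 0]], jaw=[1, 1])

```text
t: 30.3
tool_pos: [627.6, -167.4, 16.5]
ee_rot: [0.001, -0.132, 0.991, 0.0]
force: [0.2, 0.5, -3.2]
finger_gap: 59.2
grasp_force: 55.1
```

arm_command(dr=[[0, 0, 0], [0, 0, 0], [0, 0, 0]], translation=[[0, 0, 1], [0, 0, 0.6], [0, 0, 0]], jaw=[1, 1, 1])

```text
t: 30.55
tool_pos: [627.8, -167.5, 15.5]
ee_rot: [0.001, -0.132, 0.991, 0.0]
force: [-0.4, 0.7, 1.3]
finger_gap: 59.3
grasp_force: 55.5
```

arm_command(dr=[[0, 0, 0], [0, 0, 0], [0, 0, 0], [0, 0, 0], [0, 0, 0]], translation=[[0, 0, 0], [0, 0, 0], [0, 0, 0], [0, 0, 0], [0, 0, 0]], jaw=[0.25, 0.1, 0, 0, 0])

```text
t: 30.97
tool_pos: [627.6, -167.4, 14.9]
ee_rot: [0.001, -0.132, 0.991, 0.0]
force: [-0.2, -0.5, -0.8]
finger_gap: 85.2
grasp_force: 0.0
```

arm_command(dr=[[0, 0, 0], [0, 0, 0], [0, 0, 0], [0, 0, 0], [0, 0, 0]], translation=[[0, 0, -10], [0, 0, -30], [0, 0, -40], [0, 0, -40], [0, 0, -40]], jaw=[0, 0, 0, 0, 0])

```text
t: 31.38
tool_pos: [626.9, -167.5, 177.3]
ee_rot: [0.001, -0.132, 0.991, 0.0]
force: [0.9, -0.1, -0.8]
finger_gap: 85.4
grasp_force: 0.0
```

arm_command(dr=[[0, 0, 0], [0, 0, 0], [0, 0, 0], [0, 0, 0], [0, 0, 0]], translation=[[20, 20, 0], [20, 20, 0], [20, 20, 0], [20, 20, 0], [0, 0, 0]], jaw=[0, 0, 0, 0, 0])

```text
t: 31.8
tool_pos: [525.3, -109.3, 176.2]
ee_rot: [-0.0, -0.132, 0.991, 0.001]
force: [0.4, 0.0, -1.0]
finger_gap: 85.8
grasp_force: 0.0
```

```bash
python3 - <<'E'
from h import *
to()
a=manip.grab_frame("scene");manip_t=manip.grab_frame("top")
f=lambda x,y,s=70:cv2.resize(a[y-s//2:y+s//2,x-s//2:x+s//2],(300,300),interpolation=2)
cv2.imwrite("pics/s7.png",np.vstack([np.hstack([f(235,200),f(410,285)]),np.hstack([f(322,215),f(267,150)])]))
E
```

```text
pos [ 525.3 -109.3  176.2] th -164.8 gap 85.75613234666089 dr [0.1 0.  0. ] j6 -26.99098305668446
```

View pics/s7.png

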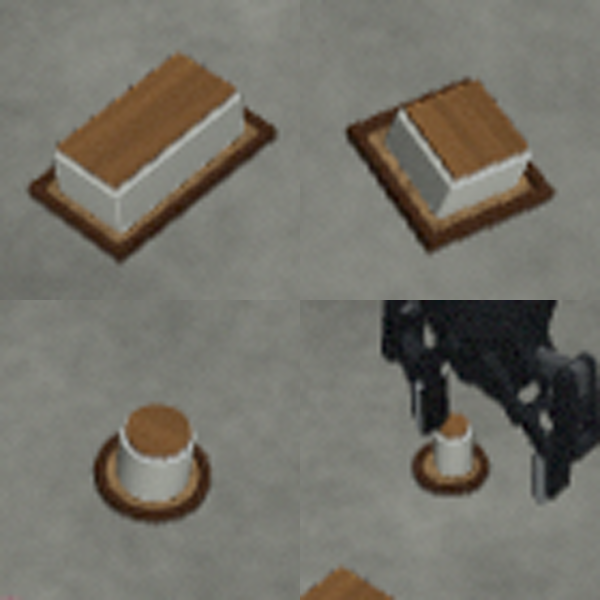

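All four are upright inside their rims, with cork visible on the near sides. A quick numeric check of the centres from the lid and shoulder corners, then hand in.

```bash
python3 - <<'E'
from h import *
k=300/70
def P(cx,cy,u,v,z): return ray("scene",(cx-35+(u+.5)/k-.5,cy-35+(v+.5)/k-.5),z)
print("sq",(P(410,285,400,112,45)+P(410,285,530,157,45))/2,"stand",(P(410,285,348,130,10)+P(410,285,554,193,10))/2)
print("ob",(P(235,200,55,153,45)+P(235,200,242,98,45))/2,"stand",(P(235,200,30,190,10)+P(235,200,276,130,10))/2)
print("rd",P(322,215,157,131,51),"stand scene 460.7 22.6");print("sm",P(267,150,155,127,46),"stand scene 439.4 -296.1")
E
```

```text
sq [278.9 399.1] stand [271.8 399.5]
ob [ 628.8 -165.8] stand [ 627.8 -166.4]
rd [461.5  23. ] stand scene 460.7 22.6
sm [ 437.2 -293.5] stand scene 439.4 -296.1
```

```bash
python3 - <<'E'
from h import *
k=300/70
P=lambda u,v,z: ray("scene",(375+(u-300+.5)/k-.5,250+(v+.5)/k-.5),z)
a=[P(402,110,42),P(454,186,42),P(530,156,42)];b=[P(436,216,6),P(520,190,6)];s=[P(348,130,8),P(432,250,8),P(554,193,8),P(472,80,8)]
print(a,(a[0]+a[2])/2,b,np.array(s),np.mean(s,0), (P(400,105,48)+P(530,150,48)+P(455,178,48)+P(475,80,48))/4)
E
```

```text
[array([431.6, 278.4]), array([442. , 328.3]), array([394.1, 337.7])] [412.8 308. ] [array([441.8, 326.6]), array([390.9, 340.6])] [[445.7 260. ]
 [459.7 340.7]
 [377.8 352.8]
 [361.7 274.8]] [411.2 307.1] [414.6 307.3]
```

The square jar is within about 2 mm of its stand's centre, and all four are good. Handing in.

```bash
python3 -c "
from bench import manip
print(manip.finish_job())"
```

```text
the job is handed in; nothing more can be done
None
```

All four canisters stand upright inside the rims of their own stands, each within about 4 mm of centre by the camera check, and the job was handed in at about 32 s; the fruit bowl and carafe were not touched, and no verdict came back.

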